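# Stow the rolling pin in its vee rest and clip it down

### The arm

A 7-joint arm with a two-finger parallel gripper is mounted at the origin on the work surface. World frame = base frame: x ahead of the robot, y to its left, z up, the work surface at z = 0. Lengths are in m, angles in degrees, forces in N, time in s.
With the tool pointing down it reaches from about 0.4 to 0.9 m from the base axis. Payload 5.6 kg.
Tool frame: the origin (TCP) lies midway between the tips of the shut fingers; the grasp point (between the pads) lies 19 mm behind it; z points along the fingers, y is the line along which they close (so a half turn about z gives the same grasp; the last joint's range is limited). The gripper opens to 92 mm and grips with 3 to 60 N. Pads are 20 mm wide; open, the fingers measure 128 mm over their backs; the gripper's body (75 mm by 189 mm) begins 69 mm behind the grasp point.
Start: joints at [-66.635, 26.786, -0.665, 91.828, 0.344, 61.387, -3.226], TCP at [0.283, 0.585, 0.215] pointing down, gripper open.
Joint ranges: [-144.91, 144.91], [-17.63, 115.5], [-89.93, 88.59], [15.96, 139.68], [-74.01, 254.01], [8.47, 105.57], [-167.45, 167.45]. Speed limits (degrees/s): [147.25, 147.25, 180, 180, 180, 180, 180].

### API

Orientations are given as a 3x3 rotation matrix whose columns are the frame's x, y, z axes.
In Python, from cell import observe, capture, sign_off gives the robot as it stands.
- The arm moves only by the tool carry_out, never from a script. Its argument "plan" is a list of rows, each an object of numbers: "tx", "ty", "tz": the shift along the world's x, y, z in cm; "twist": the turn about the world's z in rad. A call has 1 to 12 rows; each row shifts and turns the commanded pose from where the row before left it; what a row does not reach is not made up. A row lasts 1/8 s, in which the tool goes at most 62.5 mm and 10.7 degrees, less where a joint would pass 70% of its speed; a pose out of reach is approached as far as the arm can. A call with a gripper value outside its range is refused whole. "hand" is the gripper's target within -1 to 1 (fully open at 1, half-way at 0, shut at -1), set as the call begins (left out, the last holds). The fingers move at their own pace and stop on an object; the grip force is fixed at half the most. Time passes only in rows, so rows that do not move let the fingers close. It gives the time, the measured TCP pose, the force, the opening and the grip force at its end, in the units of the state.
- observe(): the state, without advancing time (a new reading comes with each control period).
- capture(name): name is "scene" or "top" or "wrist"; returns a dict with "img" (480x640x3 uint8, red, green, blue), "depth" (480x640 float32, m along the optical axis (not along the pixel's ray), 0 where there is no reading), "vfov" (degrees; the focal length in pixels is half the picture's height over the tangent of half this angle, whatever the lens; pixels are square), "cx", "cy" (the principal point, pixels), "dist" ([k1, k2, p1, p2, k3] as OpenCV has them; the pictures are not rectified), "cam_to_world" (4x4, takes a point from camera to world coordinates); the wrist camera has in their place "mount" (4x4, takes a point from camera to tool coordinates, whose origin is the TCP and whose axes are the flange's). Camera axes: x right, y down, z forward; pixel columns grow to the right and rows downward; lengths in m; the calibration is good to about 2 mm. A picture is of the moment at which its call begins: read the wrist's pose just before it.
- sign_off(): hands the job in; it is judged then, once.
The state is a dict: "t": time; "joint_pos": joint angles; "joint_vel": joint speeds; "joint_torque": joint torques, N m; "position": TCP position; "orientation": TCP orientation; "wrist_force": force on the tool from outside, world axes, zero at the start; "ft_torque": the same for the moment, N m; "width": opening from 0.0 (shut) to 1.0 (fully open); "grasp_force": force on a finger pad.
Only numpy, scipy, OpenCV 4.12 (cv2) and the standard library are available. Lean on these libraries where they do the work, as an engineer would, in place of code of your own. Each camera call takes 0.05 s, during which the arm holds its last target. There are 200 camera calls.

### The job

Stow the rolling pin so that it cannot roll off the ledge: lay it on the two level rails at the front of its steel rest and let go, then roll it back along the rails (do not lower it in from above) until it drops into the vee notches, and let it settle there untouched. Then swing the spring clip over and press its red bar down by feel until the rubber foot grips the pin with about 10 newtons, never hard enough to dent it, and let go. Set things down gently and leave everything else where it stands.

Things in the scene. Friction and masses are not known exactly. Their poses are not given: they have to be found in the camera images.
- pin_center (a point): centre of the wooden rolling pin (on its axis, half-way along); x of this frame is the pin's axis. Pale barrel 200 long, 48 in diameter, turning freely on its axle; at each end a red round handle, 24 in diameter, reaching to 175 from the centre. 0.25 to 0.45 kg. At the start it lies on the ledge, free to roll.
- pin_rest: steel rest, fixed. Origin: on the ledge, under the middle of the notch line; x to its back (front is its open loading end), y along the notch line, z up. Two upright cheeks 6 thick, inner faces at y = -106 and 106: the pin's body goes between them, its handles lie on them. Between them only a 3 thick base plate and, from x = 57, a 105 high post in the middle for the clip.
- rail_mid (a point): where the pin's axis is when its handles lie on the rails, well in front of the notches: rest frame x = -70, y = 0, z = 53. The rails are the cheeks' level top edges, 41 high, from x = -106 to -13, with stops 58 high at x = -112 to -106. The pin stays where it is laid on them.
- notch_mid (a point): where the pin's axis is when seated in the two vee notches: rest frame x = 0, y = 0, z = 45.7. 100-degree notches, bottom at x = 0, 30 high, from the rail's end (x = -13) to x = 35, 59 high. Rolled past x = -13 the pin drops in and, untouched, centres by itself. The raised clip stands in the way of a hand over it.
- clip_hinge (a point): hinge line of the spring clip (middle), parallel to y of the rest, at x = 50, z = 93. 50 from it the arm (24 wide, 5 thick) carries a sprung rubber foot (8 N per mm) that comes down on the top of the seated pin. The foot sits on a screw turned out by an amount not measured, which differs over 12 mm from day to day: where it meets the pin must be felt.
- clip_bar (a point): middle of the clip's red cross bar, 14 in diameter, 74 long, parallel to y of the rest, 115 from the hinge line at the arm's free end. Push the bar over to the front and down. With the arm level it is at x = -65, z = 93, in front of the seated pin. Right grip of the foot on the pin: about 10 N (6 to 16 will do); above 25 N dents it.
- clip (a joint): angle of the arm above level, rad: 1.3 to 1.55 (raised) at the start, 0 level, stop at -0.12. Stiff hinge, stays where left: 6 to 9 N at the bar turn it. The foot meets the seated pin between 0.05 and 0.29; from there the push at the bar rises by 0.43 N per N of grip (1.5 N per mm of bar travel). Let go, it keeps nearly all of the grip, up to 20 N.
- bowl: mustard yellow ceramic mixing bowl, 210 across the rim, 100 high; origin under its centre. Leave alone.
- salt: closed white plastic salt shaker, 44 across, 79 high; origin under its centre. Leave alone.
- jar: glass jar of pie weights with a steel lid, 84 across, 120 high; origin under its centre. Leave alone.
- cutter: round steel pastry cutter ring, 70 across, 40 high; origin under its centre. Leave alone.
- brush: pastry brush lying flat, 200 long, 20 high; origin under its middle, x from handle to bristles. Leave alone.
- timer: white kitchen timer, 45 x 75 x 65 high; origin under its centre. Leave alone.

How it is judged (in metres and radians):
On the way, in this order (a step that is already met when the one before it is completed fails the run):
1. the pin lies with both handles on the level rails, in front of the notches, let go and still (x of pin_center in the frame of pin_rest between -0.1 and -0.02 m and z of pin_center in the frame of pin_rest between 0.05 and 0.056 m and angle between the x axis of pin_center and the y axis of pin_rest, either way round below 0.04 rad and contact force between the fingers and pin below 0.05 N and linear speed of pin below 0.02 m/s), for 0.2 s.
2. the pin has rolled into both vee notches and settled there by itself: touched by neither the gripper nor the clip (x of pin_center in the frame of pin_rest between -0.003 and 0.003 m and y of pin_center in the frame of pin_rest between -0.009 and 0.009 m and z of pin_center in the frame of pin_rest between 0.0425 and 0.0485 m and angle between the x axis of pin_center and the y axis of pin_rest, either way round below 0.04 rad and contact force between each of the fingers, clip and pin below 0.05 N and linear speed of pin below 0.02 m/s), for 0.3 s.
At the end, for the whole second after the job is handed in: The pin is seated in both notches (axis within 3 mm of the notch line front to back, within 3 mm of its seated height, within 9 mm of the middle sideways, within 0.04 rad of the notch line) and still; the clip is down on it, let go, gripping it with 5 to 17 N (x of pin_center in the frame of pin_rest between -0.003 and 0.003 m and y of pin_center in the frame of pin_rest between -0.009 and 0.009 m and z of pin_center in the frame of pin_rest between 0.0425 and 0.0485 m and angle between the x axis of pin_center and the y axis of pin_rest, either way round below 0.04 rad and linear speed of pin below 0.02 m/s and contact force between clip and pin between 5 and 17 N and linear speed of clip below 0.01 m/s); the robot touches nothing.
It fails at once if the pin is lowered or dropped into the notches from above (over the notches more than 8 mm higher than when rolling on the rails) (x of pin_center in the frame of pin_rest between -0.018 and 0.05 m and y of pin_center in the frame of pin_rest between -0.1 and 0.1 m and z of pin_center in the frame of pin_rest between 0.061 and 0.11 m).
It fails at once if the clip presses on the pin with more than 25 N (contact force between clip and pin above 25 N).
It fails at once if the pin strikes or is pressed on the rest with more than 50 N (contact force between pin and pin_rest above 50 N).
It fails at once if one of the other things on the ledge is moved by more than 20 mm (distance of any of bowl, salt, jar, cutter, brush, timer from where it was at the start of the episode above 0.02 m).
It also fails if it takes over 72 s, if anything falls off the work surface, if the arm or the gripper's body presses on something with over 40 N, if the wrist force passes 120 N, or if a joint passes its speed limit or range.

## Working session

There is one attempt and no reset: what is moved stays moved. The work goes in short steps, Python scripts to look and compute and a tool call to move; the robot and the scene stay as the last step left them, time stands still between calls to the robot, and variables do not carry over. Pictures are saved under pics/ and viewed, at most 10 in all, crops included, and the job is handed in when it is done.

Besides the shell and the picture viewer there is one more tool, called after "Emit:" as name(argument=value, ...), one argument or row to a line, values as JSON. carry_out: Moves the arm, as the interface text tells. Its arguments: {"type":"object","properties":{"plan":{"type":"array","items":{"type":"object","properties":{"tx":{"type":"number"},"ty":{"type":"number"},"tz":{"type":"number"},"twist":{"type":"number"}}}},"hand":{"type":"number"}},"required":["plan"]}

```bash
mkdir -p pics; cat > h.py <<'E'
import numpy as np, cv2, pickle
from cell import observe, capture
def K(c):
    f=240/np.tan(np.radians(c["vfov"])/2); return np.array([[f,0,c["cx"]],[0,f,c["cy"]],[0,0,1.]])
def snap(n,f):
    s=observe(); c=capture(n)
    if n=="wrist":
        T=np.eye(4); T[:3,:3]=np.array(s["orientation"]); T[:3,3]=s["position"]; c["cam_to_world"]=T@np.array(c["mount"])
    cv2.imwrite(f"pics/{f}.png",cv2.cvtColor(c["img"],cv2.COLOR_RGB2BGR)); pickle.dump(c,open(f"pics/{f}.pkl","wb")); return c
def load(f): return pickle.load(open(f"pics/{f}.pkl","rb"))
def cloud(c):
    v,u=np.mgrid[0:480,0:640]; p=np.stack([u.ravel(),v.ravel()],1).astype(np.float64)[:,None]
    n=cv2.undistortPoints(p,K(c),np.array(c["dist"],float))[:,0]
    d=c["depth"].ravel()[:,None].astype(float); P=np.hstack([n*d,d]); T=np.array(c["cam_to_world"])
    W=P@T[:3,:3].T+T[:3,3]; W[d[:,0]==0]=np.nan; return W.reshape(480,640,3)
E
python3 - <<'E'
from h import *
s=observe(); print(s["t"],s["position"],s["orientation"],s["width"],s["wrist_force"])
for n in("top","scene"):
    c=snap(n,n+"0"); print(n,np.round(c["cam_to_world"],3).tolist(),c["vfov"])
E
```

```text
0.0 [0.28300179 0.58452395 0.21365871] [[-9.00072959e-01  4.35738711e-01 -6.66900907e-04]
 [ 4.35739209e-01  9.00071512e-01 -1.61711551e-03]
 [-1.04381319e-04 -1.74611681e-03 -9.99998470e-01]] 0.9998900028480875 [-0.26831829 -0.62074579 -0.88165943]
top [[-0.023, -0.971, 0.24, 0.334], [-1.0, 0.021, -0.01, -0.01], [0.004, -0.24, -0.971, 1.248], [0.0, 0.0, 0.0, 1.0]] 54.44442359828148
scene [[-0.473, 0.509, -0.719, 1.763], [0.881, 0.283, -0.379, 0.631], [0.01, -0.813, -0.582, 1.055], [0.0, 0.0, 0.0, 1.0]] 48.34885203555279
```

View pics/top0.png

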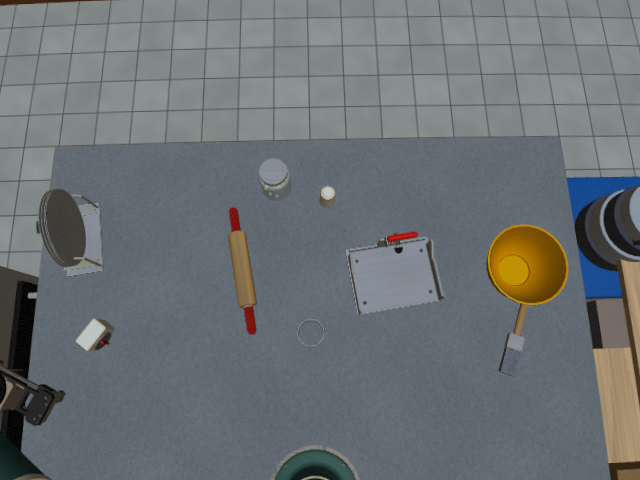

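View pics/scene0.png

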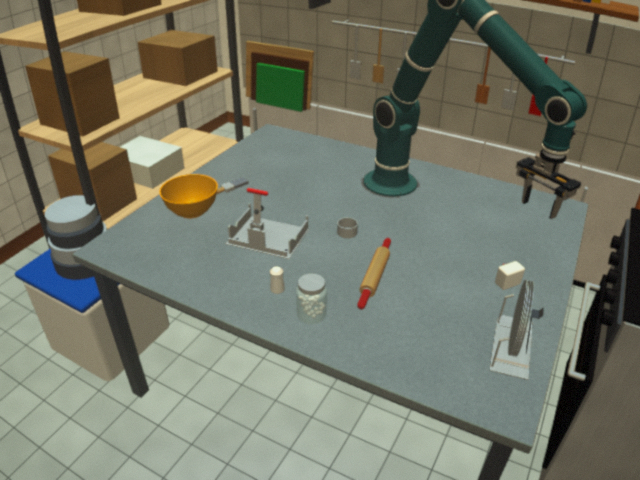

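The top view shows the pin at about (243,270), with its handle ends near (234,212) and (251,328). The rest is at about (395,275), opening toward the robot, with the raised clip at its back near (400,238). The scene view agrees with this.

```bash
cat > m.py <<'E'
from h import *
c=load("top0"); W=cloud(c); I=c["img"].astype(int)
red=(I[...,0]>120)&(I[...,1]<60)&(I[...,2]<60)
X,Y,Z=W[...,0],W[...,1],W[...,2]
n,l,st,ce=cv2.connectedComponentsWithStats(red.astype(np.uint8))
for i in range(1,n):
    if st[i,4]>15: print("red",st[i],np.nanmedian(W[l==i],0).round(3),np.nanmin(W[l==i],0).round(3),np.nanmax(W[l==i],0).round(3))
v,u=np.mgrid[0:480,0:640]
m=(u>220)&(u<265)&(v>200)&(v<340)&(Z>0.008)&(Z<.1)
P=W[m]; q=P[:,:2].astype(np.float32); r=cv2.minAreaRect(q); print("pin",len(P),r,P[:,2].max())
b=m&(I[...,0]>130)&(I[...,1]>80); print("barrel",cv2.minAreaRect(W[b][:,:2].astype(np.float32)))
m=(u>335)&(u<450)&(v>228)&(v<322)&(Z>0.02)
for lo,hi in((.02,.035),(.035,.048),(.048,.065),(.065,.11),(.11,.19),(.19,.25)):
    k=m&(Z>lo)&(Z<hi); P=W[k]; print(lo,len(P),P.min(0).round(3) if len(P) else "",P.max(0).round(3) if len(P) else "")
np.save("rest.npy",W[m])
E
python3 m.py
```

```text
red [230 208   9  23 141] [0.703 0.203 0.034] [0.67  0.191 0.026] [0.735 0.214 0.041]
red [387 232  31   9 157] [ 0.599 -0.217  0.212] [ 0.59  -0.282 -0.001] [ 0.663 -0.181  0.217]
red [245 307  10  27 176] [0.433 0.156 0.034] [0.398 0.145 0.026] [0.464 0.17  0.042]
pin 1818 ((0.5635595917701721, 0.17339470982551575), (0.348466694355011, 0.07371314615011215), 5.176836013793945) 0.054489609929278204
barrel ((0.5701547265052795, 0.179042249917984), (0.20143605768680573, 0.03653351590037346), 9.125024795532227)
0.02 263 [ 0.445 -0.344  0.02 ] [ 0.645 -0.104  0.035]
0.035 276 [ 0.444 -0.347  0.035] [ 0.628 -0.104  0.048]
0.048 76 [ 0.445 -0.347  0.048] [ 0.627 -0.104  0.063]
0.065 89 [ 0.59  -0.234  0.065] [ 0.632 -0.106  0.11 ]
0.11 76 [ 0.575 -0.228  0.111] [ 0.622 -0.209  0.151]
0.19 185 [ 0.589 -0.251  0.204] [ 0.609 -0.181  0.217]
```

Emit:
carry_out(
  plan=[
    {"tx":2,"ty":-5,"tz":2,"twist":0.06},
    {"tx":2,"ty":-5,"tz":2,"twist":0.06},
    {"tx":2,"ty":-5,"tz":2,"twist":0.06},
    {"tx":2,"ty":-5,"tz":2,"twist":0.06},
    {"tx":2,"ty":-5,"tz":2,"twist":0.06},
    {"tx":2,"ty":-5,"tz":2,"twist":0.06},
    {"tx":2,"ty":-5,"tz":2,"twist":0.06},
    {"tx":2,"ty":-5,"tz":2,"twist":0.06},
    {"tx":2,"ty":-5,"tz":2,"twist":0.06},
    {"tx":2,"ty":-5,"tz":2,"twist":0.06},
    {},
    {},
  ],
  hand=1,
)

```text
invalid input
```

```bash
python3 - <<'E'
from h import *
c=snap("wrist","w0"); s=observe(); print(s["t"],s["position"],np.round(s["orientation"],3).tolist(),np.round(c["mount"],3).tolist(),c["vfov"])
E
```

```text
0.15 [0.2830493  0.58463884 0.21385669] [[-0.9, 0.436, -0.0], [0.436, 0.9, -0.001], [-0.0, -0.001, -1.0]] [[-0.0, -0.962, -0.272, 0.077], [1.0, -0.0, 0.0, 0.0], [-0.0, -0.272, 0.962, -0.17], [0.0, 0.0, 0.0, 1.0]] 58.27008125874095
```

View pics/w0.png

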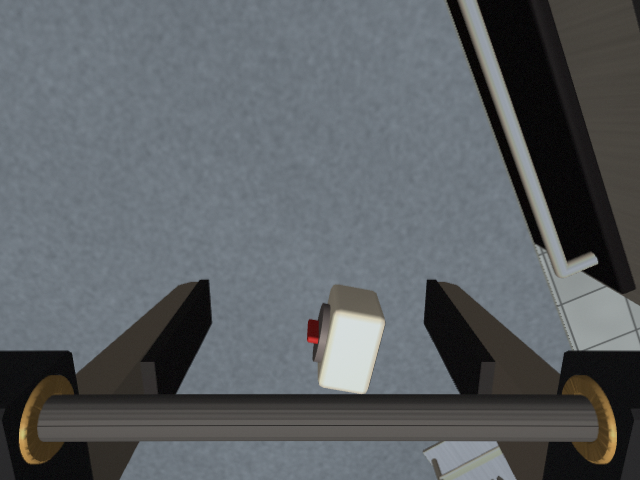

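The wrist view shows the timer at about (345,340) between the fingers and the oven at right. The move was refused, probably because of the empty rows, so I'll fill them.

Emit:
carry_out(
  plan=[
    {"tx":0,"ty":0,"tz":5,"twist":0.06},
    {"tx":2,"ty":-5,"tz":2,"twist":0.06},
    {"tx":2,"ty":-5,"tz":2,"twist":0.06},
    {"tx":2,"ty":-5,"tz":2,"twist":0.06},
    {"tx":2,"ty":-5,"tz":2,"twist":0.06},
    {"tx":2,"ty":-5,"tz":2,"twist":0.06},
    {"tx":2,"ty":-5,"tz":2,"twist":0.06},
    {"tx":2,"ty":-5,"tz":2,"twist":0.06},
    {"tx":2,"ty":-5,"tz":1,"twist":0.06},
    {"tx":2,"ty":-5,"tz":0,"twist":0.06},
    {"tx":2,"ty":-5,"tz":0,"twist":0},
    {"tx":0,"ty":0,"tz":0,"twist":0},
  ],
  hand=1,
)

```text
t: 1.65
position: [0.4841, 0.0806, 0.4146]
orientation: [[-0.99, -0.14, 0.0], [-0.14, 0.99, -0.001], [-0.0, -0.001, -1.0]]
wrist_force: [-0.1, 1.0, -0.6]
width: 0.999
grasp_force: 0.0
```

```bash
python3 - <<'E'
from h import *
c=snap("wrist","w1"); s=observe(); print(s["t"],s["position"],np.round(s["orientation"],3).tolist(),s["joint_pos"])
E
```

```text
1.7 [0.48341965 0.0834488  0.41447981] [[-0.989, -0.145, -0.0], [-0.145, 0.989, 0.0], [0.0, 0.0, -1.0]] [-29.78318413   1.8659679   16.7184468   98.20919924  -0.55603046
  80.01567863  85.33951338]
```

View pics/w1.png

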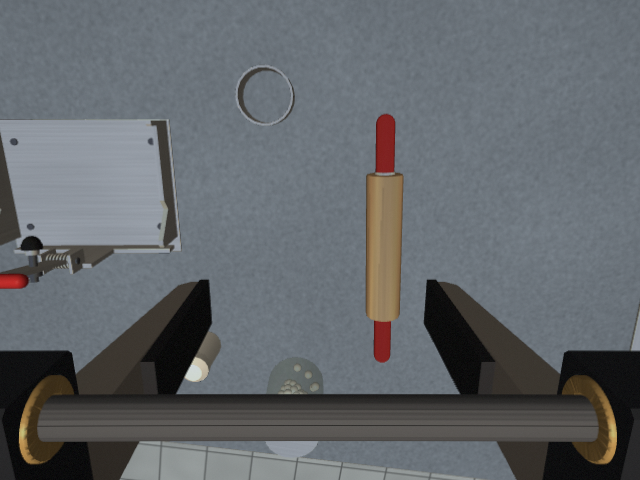

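The pin runs vertically at column ~384 (rows 115–360), already nearly in line with the fingers. The rest is at left with its front edge at row 120 and right cheek at columns 168–180. The red bar is at (5,282).

```bash
python3 - <<'E'
from h import *
c=load("w1"); W=cloud(c); Z=W[...,2]; v,u=np.mgrid[0:480,0:640]
m=(u>350)&(u<415)&(v>100)&(v<375)&(Z>.006)
P=W[m]; print(P[:,2].max())
t=P[P[:,2]>np.percentile(P[:,2],99.5)-.006]
vx,vy,x0,y0=cv2.fitLine(t[:,:2].astype(np.float32),cv2.DIST_HUBER,0,.01,.01).ravel(); print("axis",np.degrees(np.arctan2(vy,vx)))
d=np.array([vx,vy]); d*=np.sign(d[0]); s=(P[:,:2]-[x0,y0])@d
print("ends",s.min(),s.max(),"centre",np.array([x0,y0])+d*(s.min()+s.max())/2)
I=c["img"].astype(int); b=m&(I[...,1]>80)&(I[...,0]>130); sb=(W[b][:,:2]-[x0,y0])@d; print("barrel centre",np.array([x0,y0])+d*(np.percentile(sb,1)+np.percentile(sb,99))/2, np.ptp(sb))
E
```

```text
0.05076133217443335
axis 9.5920105
ends -0.169030538344123 0.17714969005713888 centre [0.56525422 0.18198824]
barrel centre [0.56535446 0.18200518] 0.20314080252707262
```

Emit:
carry_out(
  plan=[
    {"tx":-1,"ty":-6,"tz":0,"twist":0},
    {"tx":-1,"ty":-6,"tz":0,"twist":0},
    {"tx":0,"ty":-6,"tz":0,"twist":0},
    {"tx":0,"ty":-6,"tz":0,"twist":0},
    {"tx":0,"ty":-6,"tz":0,"twist":0},
    {"tx":0,"ty":0,"tz":0,"twist":0},
    {"tx":0,"ty":0,"tz":0,"twist":0},
  ],
)

```text
t: 2.58
position: [0.4638, -0.2129, 0.4142]
orientation: [[-0.989, -0.151, -0.001], [-0.151, 0.989, 0.001], [0.0, 0.001, -1.0]]
wrist_force: [0.2, -0.5, -0.3]
width: 0.997
grasp_force: 0.0
```

```bash
python3 - <<'E'
from h import *
c=snap("wrist","w2"); s=observe(); print(s["t"],s["position"],np.round(s["orientation"],3).tolist(),s["joint_pos"])
E
```

```text
2.625 [ 0.46392286 -0.21253373  0.41425832] [[-0.988, -0.152, -0.0], [-0.152, 0.988, 0.001], [0.0, 0.001, -1.0]] [-11.60277375   3.83137919  35.02127157  96.79706176  -2.27388588
  80.11905899 122.50642981]
```

View pics/w2.png

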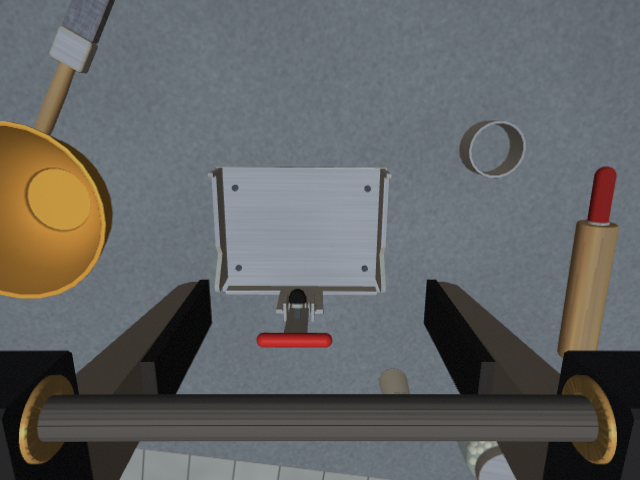

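The whole rest is in view: front edge at row 168, left cheek at columns 212–220, right cheek at 380–388, bar from (258,340) to (332,340). The bowl's rim ends at column 105, about 10 cm clear.

```bash
python3 - <<'E'
from h import *
c=load("w2"); W=cloud(c); Z=W[...,2]; v,u=np.mgrid[0:480,0:640]; I=c["img"].astype(int)
lines=[]
R=[]
for nm,ua,ub in(("L",203,232),("R",370,397)):
    k=(u>ua)&(u<ub)&(v>160)&(v<300)&(Z>.033)&(Z<.065); P=W[k]
    r=k&(Z>.037)&(Z<.045)&(v>185)&(v<240); Q=W[r]
    f=cv2.fitLine(Q[:,:2].astype(np.float32),cv2.DIST_HUBER,0,.01,.01).ravel(); f[:2]*=np.sign(f[0])
    print(nm,len(P),len(Q),"dir",np.degrees(np.arctan2(f[1],f[0])),"pt",f[2:],"z",np.median(Q[:,2]))
    lines.append(f); R.append(P)
a=np.mean([np.arctan2(f[1],f[0]) for f in lines]); d=np.array([np.cos(a),np.sin(a)]); n=np.array([-d[1],d[0]])
ys=[f[2:]@n for f in lines]; print("yaw",np.degrees(a),"spacing",ys[1]-ys[0])
yc=np.mean(ys)
for P in R:
    s=P[:,:2]@d
    # height profile along x
    hi=[(round(t,3),round(float(np.percentile(P[abs(s-t)<.002,2],90)),3)) for t in np.arange(s.min(),s.max(),.004) if (abs(s-t)<.002).sum()>2]
    print(s.min(),s.max(),hi)
red=(I[...,0]>120)&(I[...,1]<60)&(I[...,2]<60)&(u>240)&(u<350)&(v>320)&(Z>.1); B=W[red]
print("bar s",np.percentile(B[:,:2]@d,[5,50,95]),"y",np.percentile(B[:,:2]@n-yc,[1,50,99]),"z",np.percentile(B[:,2],[5,50,95]))
m=(u>200)&(u<400)&(v>150)&(v<310)&(Z>0.0015)&(Z<.02); s=W[m][:,:2]@d; y=W[m][:,:2]@n-yc; print("plate s",np.percentile(s,[.5,99.5]),"y",np.percentile(y,[.5,99.5]))
print("yc",yc,"d",d)
E
```

```text
L 754 292 dir 7.9260983 pt [ 0.526234   -0.33496273] z 0.0409266094907606
R 681 282 dir 8.276233 pt [ 0.49349055 -0.12034425] z 0.04095759287874817
yaw 8.101166 spacing 0.21709101
0.4204231355528656 0.5772622383547458 [(np.float64(0.42), 0.058), (np.float64(0.424), 0.058), (np.float64(0.428), 0.041), (np.float64(0.432), 0.042), (np.float64(0.436), 0.042), (np.float64(0.44), 0.042), (np.float64(0.444), 0.042), (np.float64(0.448), 0.042), (np.float64(0.452), 0.042), (np.float64(0.456), 0.042), (np.float64(0.46), 0.042), (np.float64(0.464), 0.042), (np.float64(0.468), 0.041), (np.float64(0.472), 0.042), (np.float64(0.476), 0.042), (np.float64(0.48), 0.042), (np.float64(0.484), 0.042), (np.float64(0.488), 0.042), (np.float64(0.492), 0.041), (np.float64(0.496), 0.042), (np.float64(0.5), 0.042), (np.float64(0.504), 0.041), (np.float64(0.508), 0.042), (np.float64(0.512), 0.042), (np.float64(0.516), 0.042), (np.float64(0.52), 0.041), (np.float64(0.524), 0.038), (np.float64(0.528), 0.035), (np.float64(0.536), 0.035), (np.float64(0.54), 0.038), (np.float64(0.544), 0.042), (np.float64(0.548), 0
[... 837 characters left out ...]
, 0.043), (np.float64(0.508), 0.042), (np.float64(0.512), 0.042), (np.float64(0.516), 0.042), (np.float64(0.52), 0.042), (np.float64(0.524), 0.039), (np.float64(0.528), 0.035), (np.float64(0.536), 0.036), (np.float64(0.54), 0.039), (np.float64(0.544), 0.042), (np.float64(0.548), 0.045), (np.float64(0.552), 0.048), (np.float64(0.556), 0.051), (np.float64(0.56), 0.056), (np.float64(0.564), 0.058), (np.float64(0.568), 0.06), (np.float64(0.572), 0.061), (np.float64(0.576), 0.059)]
bar s [0.55669778 0.56033626 0.56629129] y [-0.03431385  0.00044564  0.03428215] z [0.20884483 0.21238018 0.21427101]
plate s [0.40367038 0.61660031] y [-0.12991958  0.12624418]
yc -0.29723218 d [0.9900208  0.14092138]
```

Emit:
carry_out(
  plan=[
    {"tx":1.25,"ty":4.9,"tz":-2,"twist":0},
    {"tx":1.25,"ty":4.9,"tz":-2,"twist":0},
    {"tx":1.25,"ty":4.9,"tz":-2,"twist":0},
    {"tx":1.25,"ty":4.9,"tz":-2,"twist":0},
    {"tx":1.25,"ty":4.9,"tz":-2,"twist":0},
    {"tx":1.25,"ty":4.9,"tz":-2,"twist":0},
    {"tx":1.25,"ty":4.9,"tz":-2,"twist":0},
    {"tx":1.25,"ty":4.9,"tz":-2,"twist":0},
    {"tx":0.14,"ty":0.25,"tz":-5,"twist":0.015},
    {"tx":0,"ty":0,"tz":-5,"twist":0},
    {"tx":0,"ty":0,"tz":0,"twist":0},
    {"tx":0,"ty":0,"tz":0,"twist":0},
  ],
)

```text
t: 4.12
position: [0.5652, 0.1809, 0.1563]
orientation: [[-0.986, -0.165, 0.002], [-0.165, 0.986, 0.001], [-0.002, 0.001, -1.0]]
wrist_force: [1.1, 0.8, 1.2]
width: 1.004
grasp_force: 0.0
```

Emit:
carry_out(
  plan=[
    {"tx":0,"ty":0.1,"tz":-5,"twist":0},
    {"tx":0,"ty":0,"tz":-5,"twist":0},
    {"tx":0,"ty":0,"tz":-3,"twist":0},
    {"tx":0,"ty":0,"tz":-1.9,"twist":0},
    {"tx":0,"ty":0,"tz":0,"twist":0},
    {"tx":0,"ty":0,"tz":0,"twist":0},
  ],
)

```text
t: 4.88
position: [0.5661, 0.1811, 0.0074]
orientation: [[-0.987, -0.163, 0.003], [-0.163, 0.987, 0.001], [-0.003, 0.001, -1.0]]
wrist_force: [0.2, 0.6, -0.1]
width: 1.003
grasp_force: 0.0
```

Emit:
carry_out(
  plan=[
    {"tz":0},
    {"tz":0},
    {"tz":0},
    {"tz":0},
    {"tz":0},
    {"tz":0},
    {"tz":0},
  ],
  hand=-1,
)

```text
invalid input
```

Emit:
carry_out(
  plan=[
    {"tx":0,"ty":0,"tz":0,"twist":0},
    {"tx":0,"ty":0,"tz":0,"twist":0},
    {"tx":0,"ty":0,"tz":0,"twist":0},
    {"tx":0,"ty":0,"tz":0,"twist":0},
    {"tx":0,"ty":0,"tz":0,"twist":0},
    {"tx":0,"ty":0,"tz":0,"twist":0},
    {"tx":0,"ty":0,"tz":0,"twist":0},
  ],
  hand=-1,
)

```text
t: 5.75
position: [0.5646, 0.1808, 0.0056]
orientation: [[-0.987, -0.164, -0.0], [-0.164, 0.987, 0.0], [-0.0, 0.0, -1.0]]
wrist_force: [-0.5, 1.4, 0.6]
width: 0.514
grasp_force: 30.0
```

Emit:
carry_out(
  plan=[
    {"tx":0,"ty":0,"tz":4,"twist":0},
    {"tx":0,"ty":0,"tz":6,"twist":0},
    {"tx":-1.5,"ty":-3,"tz":5,"twist":0.155},
    {"tx":-1.5,"ty":-4,"tz":4,"twist":0.155},
    {"tx":-1.5,"ty":-4.2,"tz":1,"twist":0.155},
    {"tx":-1.5,"ty":-4.2,"tz":0,"twist":0.155},
    {"tx":-1.5,"ty":-4.2,"tz":0,"twist":0.155},
    {"tx":-1.5,"ty":-4.2,"tz":0,"twist":0.155},
    {"tx":-1,"ty":-4.2,"tz":0,"twist":0.155},
    {"tx":0,"ty":-4.2,"tz":0,"twist":0.155},
    {"tx":0,"ty":-4.2,"tz":0,"twist":0.155},
    {"tx":0,"ty":-4,"tz":0,"twist":0.15},
  ],
)

```text
t: 7.25
position: [0.4609, -0.1294, 0.1863]
orientation: [[-0.197, -0.979, -0.056], [-0.98, 0.198, -0.019], [0.03, 0.052, -0.998]]
wrist_force: [0.1, 0.1, -4.2]
width: 0.514
grasp_force: 30.0
```

Emit:
carry_out(
  plan=[
    {"tx":0,"ty":0,"tz":0,"twist":0},
    {"tx":0,"ty":0,"tz":0,"twist":0},
    {"tx":0,"ty":0,"tz":0,"twist":0},
  ],
)

```text
t: 7.62
position: [0.462, -0.1274, 0.1869]
orientation: [[-0.197, -0.979, -0.055], [-0.98, 0.199, -0.021], [0.031, 0.05, -0.998]]
wrist_force: [0.0, 0.2, -3.3]
width: 0.514
grasp_force: 30.0
```

```bash
python3 - <<'E'
from h import *
c=snap("wrist","w3"); s=observe(); print(s["t"],s["position"],np.round(s["orientation"],4).tolist(),s["joint_pos"])
W=cloud(c); Z=W[...,2]; I=c["img"].astype(int)
red=(I[...,0]>120)&(I[...,1]<60)&(I[...,2]<60)
n,l,st,ce=cv2.connectedComponentsWithStats(red.astype(np.uint8))
for i in range(1,n):
    if st[i,4]>40: print(st[i],np.nanmedian(W[l==i],0).round(3))
E
```

```text
7.675 [ 0.46214651 -0.12713115  0.18696447] [[-0.1964, -0.979, -0.0552], [-0.98, 0.1978, -0.0207], [0.0312, 0.05, -0.9983]] [ 41.23195752  18.1801152  -36.44873871 112.8494589   14.69422482
  56.32575919 165.91237875]
[300   0  29  30 284] [ 0.445 -0.228  0.22 ]
[334   0  16  32 299] [ 0.435 -0.228  0.218]
```

View pics/w3.png

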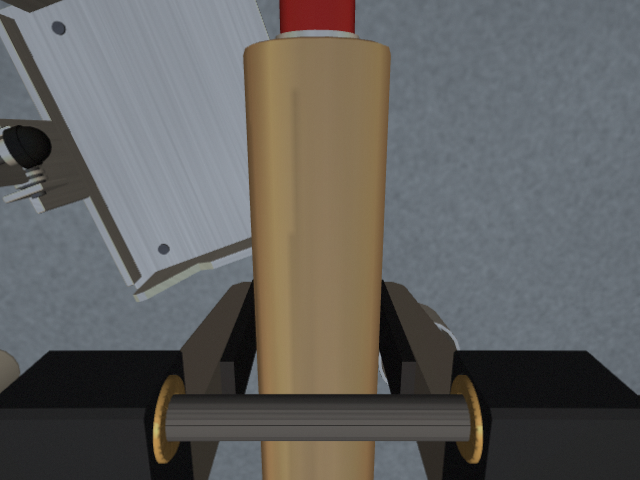

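The picture shows the pin held across the image, skewed to the rest at left. Joint 7 is at its limit (166°), so I have to turn the other way round. I'll rise clear of the clip first.

Emit:
carry_out(
  plan=[
    {"tx":0,"ty":0,"tz":4,"twist":-0.1},
    {"tx":0,"ty":0,"tz":4,"twist":-0.17},
    {"tx":0,"ty":0,"tz":3,"twist":-0.17},
    {"tx":0,"ty":0,"tz":0,"twist":-0.17},
    {"tx":0,"ty":0,"tz":0,"twist":-0.17},
    {"tx":0,"ty":0,"tz":0,"twist":-0.17},
    {"tx":0,"ty":0,"tz":0,"twist":-0.17},
    {"tx":0,"ty":0,"tz":0,"twist":-0.17},
    {"tx":0,"ty":0,"tz":0,"twist":-0.17},
    {"tx":0,"ty":0,"tz":0,"twist":-0.17},
    {"tx":0,"ty":0,"tz":0,"twist":-0.17},
    {"tx":0,"ty":0,"tz":0,"twist":-0.17},
  ],
)

```text
t: 9.18
position: [0.462, -0.127, 0.2971]
orientation: [[-0.824, 0.567, 0.004], [0.566, 0.822, 0.058], [0.029, 0.05, -0.998]]
wrist_force: [0.2, -0.4, -2.4]
width: 0.515
grasp_force: 30.0
```

Emit:
carry_out(
  plan=[
    {"tx":0,"ty":-1,"tz":0,"twist":-0.165},
    {"tx":0,"ty":-2,"tz":0,"twist":-0.165},
    {"tx":0,"ty":-2,"tz":0,"twist":-0.165},
    {"tx":0,"ty":-2,"tz":0,"twist":-0.165},
    {"tx":0,"ty":-2,"tz":0,"twist":-0.165},
    {"tx":0,"ty":-1.4,"tz":0,"twist":0},
    {"tx":0,"ty":0,"tz":0,"twist":0},
    {"tx":0,"ty":0,"tz":0,"twist":0},
    {"tx":0,"ty":0,"tz":0,"twist":0},
  ],
)

```text
t: 10.3
position: [0.4619, -0.232, 0.2968]
orientation: [[-0.147, 0.988, 0.046], [0.989, 0.145, 0.037], [0.03, 0.051, -0.998]]
wrist_force: [-0.3, 0.4, -3.7]
width: 0.516
grasp_force: 30.0
```

```bash
python3 - <<'E'
from h import *
c=snap("wrist","w4"); s=observe(); R=np.array(s["orientation"]); p=np.array(s["position"]); print(s["t"],p,R.round(4).tolist(),np.round(s["joint_pos"],1))
print("pin centre est",p-R[:,2]*.0185,"axis yaw",np.degrees(np.arctan2(R[1,0],R[0,0])))
W=cloud(c); T=np.array(c["cam_to_world"])
L=(W-p)@R   # tool coords
m=(abs(L[...,1])<.03)&(L[...,2]<0.005)&(L[...,2]>-.06)&(L[...,0]>.02)
print("pin in tool frame x range",np.percentile(L[m][:,0],[1,99]))
I=c["img"].astype(int)
for nm,k in(("barrel",m&(I[...,1]>70)&(I[...,0]>120)),("red",m&(I[...,0]>90)&(I[...,1]<60))):
    Q=L[k]; print(nm,len(Q))
    for a in np.arange(.02,.18,.02):
        q=Q[abs(Q[:,0]-a)<.006]
        if len(q)>20: print(round(a,3),"ztop",np.percentile(q[:,2],2).round(4),"ymid",((np.percentile(q[:,1],1)+np.percentile(q[:,1],99))/2).round(4))
    if len(Q): print(Q[:,0].min(),Q[:,0].max())
E
```

```text
10.35 [ 0.46182881 -0.23226991  0.2968207 ] [[-0.1465, 0.9881, 0.0457], [0.9887, 0.1449, 0.0371], [0.03, 0.0506, -0.9983]] [ 39.7   9.7 -16.6 104.8  -0.3  64.3  31.9]
pin centre est [ 0.46098404 -0.23295628  0.31528865] axis yaw 98.43057874704148
pin in tool frame x range [0.02111472 0.1088891 ]
barrel 33706
0.02 ztop -0.0427 ymid -0.0004
0.04 ztop -0.0428 ymid -0.0005
0.06 ztop -0.0428 ymid -0.0004
0.08 ztop -0.0429 ymid -0.0006
0.1 ztop -0.0426 ymid -0.0006
0.020002796176315476 0.10224804623653194
red 2216
0.1 ztop -0.0312 ymid -0.0005
0.10172514451619334 0.11144304550829204
```

Emit:
carry_out(
  plan=[
    {"tx":1.2,"ty":0,"tz":-2,"twist":0},
    {"tx":1.1,"ty":0,"tz":-4,"twist":0},
    {"tx":0,"ty":0,"tz":-5,"twist":0},
    {"tx":0,"ty":0,"tz":-5,"twist":0},
    {"tx":0,"ty":0,"tz":-4,"twist":0},
    {"tx":0,"ty":0,"tz":-3,"twist":0},
    {"tx":0,"ty":0,"tz":-1.5,"twist":0},
    {"tx":0,"ty":0,"tz":-0.5,"twist":0},
    {"tx":0,"ty":0,"tz":0,"twist":0},
    {"tx":0,"ty":0,"tz":0,"twist":0},
  ],
)

```text
t: 11.6
position: [0.4855, -0.2333, 0.0479]
orientation: [[-0.145, 0.988, 0.048], [0.989, 0.143, 0.036], [0.029, 0.052, -0.998]]
wrist_force: [0.1, -0.4, -2.1]
width: 0.514
grasp_force: 30.0
```

```bash
cat > st.py <<'E'
from h import *
s=observe(); R=np.array(s["orientation"]); p=np.array(s["position"]); a=np.radians(8.10); o=np.array([.5686,-.2193])
d=np.array([np.cos(a),np.sin(a)]); n=np.array([-d[1],d[0]])
f=lambda q:np.round([1e3*(q[:2]-o)@d,1e3*(q[:2]-o)@n,1e3*q[2]],1)
print(s["t"],"tcp rest mm",f(p),"pin",f(p-R[:,2]*.0187+R[:,0]*.0015),"F",np.round(s["wrist_force"],2),"y axis yaw",np.degrees(np.arctan2(R[1,1],R[0,1])).round(2),"zt",R[:,2].round(3),s["width"],np.round(s["joint_pos"],0))
E
python3 st.py
```

```text
11.6 tcp rest mm [-84.2  -2.2  47.9] pin [-85.2  -1.2  66.6] F [ 0.14 -0.38 -2.12] y axis yaw 8.26 zt [ 0.048  0.036 -0.998] 0.5140342135230761 [ 35.  30. -14. 114.   7.  35.  26.]
```

Emit:
carry_out(
  plan=[
    {"tx":0,"ty":0.1,"tz":-0.6,"twist":0},
    {"tx":0,"ty":0,"tz":-0.4,"twist":0},
    {"tx":0,"ty":0,"tz":-0.1,"twist":0},
    {"tx":0,"ty":0,"tz":-0.1,"twist":0},
    {"tx":0,"ty":0,"tz":0,"twist":0},
    {"tx":0,"ty":0,"tz":0,"twist":0},
  ],
)

```text
t: 12.35
position: [0.4849, -0.2318, 0.0349]
orientation: [[-0.145, 0.988, 0.046], [0.989, 0.144, 0.037], [0.03, 0.051, -0.998]]
wrist_force: [-0.4, 1.0, -1.4]
width: 0.515
grasp_force: 30.0
```

```bash
python3 st.py
```

```text
12.35 tcp rest mm [-84.6  -0.6  34.9] pin [-85.6   0.3  53.6] F [-0.44  1.03 -1.39] y axis yaw 8.26 zt [ 0.046  0.037 -0.998] 0.5154279825801683 [ 35.  31. -14. 115.   7.  33.  25.]
```

Emit:
carry_out(
  plan=[
    {"tx":0,"ty":0,"tz":-0.1,"twist":0},
    {"tx":0,"ty":0,"tz":0,"twist":0},
  ],
)

```text
t: 12.6
position: [0.4855, -0.2319, 0.0344]
orientation: [[-0.145, 0.988, 0.047], [0.989, 0.144, 0.037], [0.029, 0.052, -0.998]]
wrist_force: [0.6, 1.4, 4.5]
width: 0.514
grasp_force: 30.0
```

Emit:
carry_out(
  plan=[
    {"tx":0,"ty":0,"tz":0,"twist":0},
    {"tx":0,"ty":0,"tz":0,"twist":0},
    {"tx":0,"ty":0,"tz":0,"twist":0},
    {"tx":0,"ty":0,"tz":0,"twist":0},
    {"tx":0,"ty":0,"tz":0,"twist":0},
    {"tx":0,"ty":0,"tz":0,"twist":0},
  ],
  hand=1,
)

```text
t: 13.35
position: [0.4847, -0.2319, 0.0337]
orientation: [[-0.145, 0.988, 0.046], [0.989, 0.143, 0.037], [0.03, 0.05, -0.998]]
wrist_force: [0.0, -0.9, 0.2]
width: 1.003
grasp_force: 0.0
```

Emit:
carry_out(
  plan=[
    {"tx":0,"ty":0,"tz":2,"twist":0},
    {"tx":0,"ty":0,"tz":4,"twist":0},
    {"tx":0,"ty":0,"tz":5,"twist":0},
    {"tx":-2.5,"ty":-0.3,"tz":1,"twist":0.1},
    {"tx":-2.5,"ty":-0.3,"tz":0,"twist":0.18},
    {"tx":0,"ty":0,"tz":0,"twist":0.18},
    {"tx":0,"ty":0,"tz":0,"twist":0.18},
    {"tx":0,"ty":0,"tz":0,"twist":0.18},
    {"tx":0,"ty":0,"tz":0,"twist":0.18},
    {"tx":0,"ty":0,"tz":0,"twist":0.18},
    {"tx":0,"ty":0,"tz":0,"twist":0.18},
    {"tx":0,"ty":0,"tz":0,"twist":0.18},
  ],
)

```text
t: 14.85
position: [0.4346, -0.238, 0.1538]
orientation: [[-0.992, -0.119, -0.036], [-0.12, 0.992, 0.046], [0.03, 0.05, -0.998]]
wrist_force: [0.3, 0.8, -0.4]
width: 1.0
grasp_force: 0.0
```

Emit:
carry_out(
  plan=[
    {"tx":0,"ty":0,"tz":0,"twist":0},
    {"tx":0,"ty":0,"tz":0,"twist":0},
  ],
)

```text
t: 15.1
position: [0.4345, -0.238, 0.1537]
orientation: [[-0.993, -0.11, -0.036], [-0.111, 0.993, 0.047], [0.03, 0.05, -0.998]]
wrist_force: [0.2, 0.1, -0.2]
width: 0.999
grasp_force: 0.0
```

```bash
python3 st.py; python3 - <<'E'
from h import *
c=snap("top","t1"); W=cloud(c); I=c["img"].astype(int); v,u=np.mgrid[0:480,0:640]
cv2.imwrite("pics/t1c.png",cv2.resize(cv2.cvtColor(c["img"],cv2.COLOR_RGB2BGR)[180:340,280:490],None,fx=3.5,fy=3.5,interpolation=cv2.INTER_CUBIC))
red=(I[...,0]>120)&(I[...,1]<60)&(I[...,2]<60)&(u>280)&(u<490)
n,l,st,ce=cv2.connectedComponentsWithStats(red.astype(np.uint8))
a=np.radians(8.1); d=np.array([np.cos(a),np.sin(a)]); nn=np.array([-d[1],d[0]]); o=[.5686,-.2193]
for i in range(1,n):
    if st[i,4]>15:
        P=W[l==i]; q=P[:,:2]-o; print(st[i],"rest x",np.median(q@d).round(4),"y",(q@nn).min().round(3),(q@nn).max().round(3),"z",np.percentile(P[:,2],[50,95]).round(4))
E
```

```text
15.1 tcp rest mm [-135.4    0.4  153.7] pin [-136.3   -0.6  172.4] F [ 0.2   0.11 -0.17] y axis yaw 96.31 zt [-0.036  0.047 -0.998] 0.9990738886599758 [ 54.  22. -34. 112.  13.  53. 110.]
[387 232  31   9 158] rest x nan y nan nan z [nan nan]
[336 298  28  11 206] rest x nan y nan nan z [nan nan]
```

View pics/t1c.png

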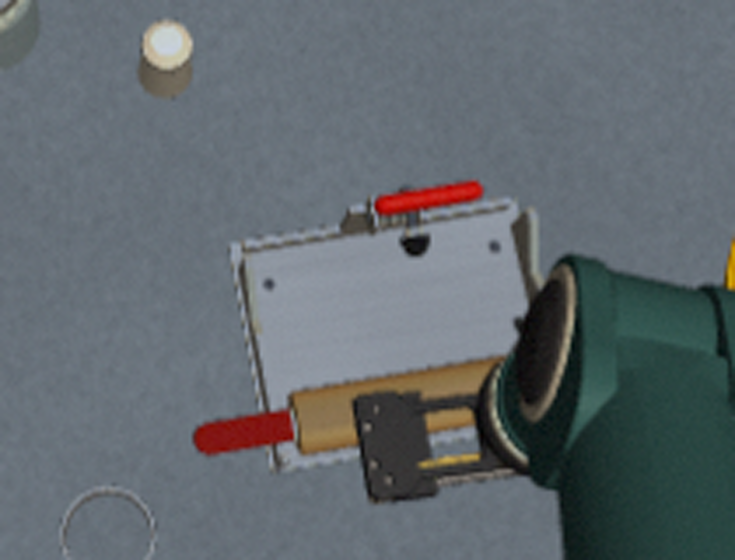

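The pin lies level on both rails, with its left handle at crop (245,432) and the body between the cheeks. The clip still stands raised at crop (430,197).

Emit:
carry_out(
  plan=[
    {"tx":0,"ty":0,"tz":-4,"twist":0.031},
    {"tx":0,"ty":0,"tz":-4,"twist":0},
    {"tx":0,"ty":0,"tz":-2.5,"twist":0},
    {"tx":0,"ty":0,"tz":-1.2,"twist":0},
    {"tx":0,"ty":0,"tz":0,"twist":0},
  ],
)

```text
t: 15.78
position: [0.4346, -0.2377, 0.0365]
orientation: [[-0.989, -0.143, -0.038], [-0.145, 0.988, 0.046], [0.031, 0.051, -0.998]]
wrist_force: [-1.1, 0.5, -0.6]
width: 0.999
grasp_force: 0.0
```

```bash
python3 st.py; python3 - <<'E'
from h import *
c=load("w2"); W=cloud(c); v,u=np.mgrid[0:480,0:640]
a=np.radians(8.1); d=np.array([np.cos(a),np.sin(a)]); o=[.5686,-.2193]
m=(u>285)&(u<312)&(v>286)&(v<350)&(W[...,2]>.08)
P=W[m]; x=(P[:,:2]-o)@d
for lo in np.arange(.08,.22,.015):
    k=(P[:,2]>lo)&(P[:,2]<lo+.015)
    if k.sum()>3: print(lo.round(3),k.sum(),np.percentile(x[k],[1,99]).round(3))
E
```

```text
15.775 tcp rest mm [-135.3    0.6   36.5] pin [-136.2   -0.3   55.2] F [-1.09  0.5  -0.63] y axis yaw 98.24 zt [-0.038  0.046 -0.998] 0.9986980596656884 [ 49.  33. -29. 116.  21.  40. 105.]
0.08 31 [0.039 0.061]
0.095 145 [0.039 0.061]
0.11 51 [0.042 0.045]
0.125 84 [0.007 0.044]
0.14 386 [0.008 0.04 ]
0.155 93 [0.035 0.037]
0.17 107 [0.032 0.036]
0.185 43 [0.031 0.033]
0.2 386 [0.024 0.037]
```

Emit:
carry_out(
  plan=[
    {"tx":0.6,"ty":0.08,"tz":0,"twist":0},
    {"tx":0.6,"ty":0.08,"tz":0,"twist":0},
    {"tx":0.3,"ty":0.04,"tz":0,"twist":0},
    {"tx":0.4,"ty":0.06,"tz":0,"twist":0},
    {"tx":0.5,"ty":0.07,"tz":0,"twist":0},
    {"tx":0.5,"ty":0.07,"tz":0,"twist":0},
    {"tx":0.5,"ty":0.07,"tz":0,"twist":0},
    {"tx":0.5,"ty":0.07,"tz":0,"twist":0},
    {"tx":0.5,"ty":0.07,"tz":0,"twist":0},
    {"tx":0.5,"ty":0.07,"tz":0,"twist":0},
    {"tx":0.5,"ty":0.07,"tz":0,"twist":0},
    {"tx":0.5,"ty":0.07,"tz":0,"twist":0},
  ],
)

```text
t: 17.27
position: [0.494, -0.2296, 0.0367]
orientation: [[-0.989, -0.144, -0.037], [-0.145, 0.988, 0.046], [0.03, 0.051, -0.998]]
wrist_force: [0.2, 0.9, 0.4]
width: 1.003
grasp_force: 0.2
```

```bash
python3 st.py; python3 - <<'E'
from h import *
c=snap("wrist","w5"); W=cloud(c); I=c["img"].astype(int)
a=np.radians(8.1); d=np.array([np.cos(a),np.sin(a)]); n=np.array([-d[1],d[0]]); o=[.5686,-.2193]
q=W[...,:2]-o; X=q@d; Y=q@n; Z=W[...,2]
for s in(-1,1):
    for y0 in(.07,.09):
        m=(abs(s*Y-y0)<.008)&(Z>.06)&(Z<.1)&(X<.02); 
        if m.sum()>20: print(s*y0,m.sum(),"x at top",X[m][Z[m]>np.percentile(Z[m],97)-.002].mean().round(4),Z[m].max().round(4))
E
```

```text
17.275 tcp rest mm [-75.3   0.3  36.7] pin [-76.2  -0.6  55.4] F [0.17 0.92 0.4 ] y axis yaw 98.27 zt [-0.037  0.046 -0.998] 1.0026577973198645 [ 44.  36. -28. 109.  22.  43. 102.]
-0.07 739 x at top -0.0843 0.1
-0.09 100 x at top -0.0621 0.0656
0.07 217 x at top -0.0332 0.0767
0.09 427 x at top -0.0605 0.0694
```

Emit:
carry_out(
  plan=[
    {"tx":0.5,"ty":0.07,"tz":0,"twist":0},
    {"tx":0.5,"ty":0.07,"tz":0,"twist":0},
    {"tx":0.3,"ty":0.04,"tz":0,"twist":0},
    {"tx":0.3,"ty":0.04,"tz":0,"twist":0},
    {"tx":0.3,"ty":0.04,"tz":0,"twist":0},
    {"tx":0.3,"ty":0.04,"tz":0,"twist":0},
    {"tx":0.3,"ty":0.04,"tz":0,"twist":0},
    {"tx":0,"ty":0,"tz":0,"twist":0},
    {"tx":0,"ty":0,"tz":0,"twist":0},
  ],
)

```text
t: 18.45
position: [0.5187, -0.2264, 0.0367]
orientation: [[-0.989, -0.143, -0.037], [-0.145, 0.988, 0.046], [0.03, 0.05, -0.998]]
wrist_force: [-0.2, -0.0, 0.6]
width: 1.003
grasp_force: 0.0
```

```bash
cat > pin.py <<'E'
from h import *
import sys
c=snap("scene",sys.argv[1]); W=cloud(c)
a=np.radians(8.1); d=np.array([np.cos(a),np.sin(a)]); n=np.array([-d[1],d[0]]); o=[.5686,-.2193]
q=W[...,:2]-o; X=q@d; Y=q@n; Z=W[...,2]; I=c["img"].astype(int)
red=(I[...,0]>90)&(I[...,1]<60)&(I[...,2]<60)&(abs(X)<.15)&(abs(Y)<.25)&(Z>.02)
k,l,st,ce=cv2.connectedComponentsWithStats(red.astype(np.uint8))
for i in range(1,k):
    if st[i,4]>15: P=l==i; print(st[i],"x",np.percentile(X[P],[5,50,95]).round(4),"y",Y[P].min().round(3),Y[P].max().round(3),"z",np.percentile(Z[P],[5,50,95]).round(4))
x0,y0=240,160; cv2.imwrite(f"pics/{sys.argv[1]}c.png",cv2.resize(cv2.cvtColor(c["img"],cv2.COLOR_RGB2BGR)[150:290,190:350],None,fx=4.5,fy=4,interpolation=cv2.INTER_CUBIC))
E
python3 st.py; python3 pin.py s1
```

```text
18.45 tcp rest mm [-50.4  -0.   36.7] pin [-51.3  -1.   55.4] F [-0.22 -0.04  0.59] y axis yaw 98.26 zt [-0.037  0.046 -0.998] 1.0026061152482624 [ 42.  38. -28. 106.  22.  44. 101.]
[246 187  23   8  94] x [-0.0285  0.0349  0.0414] y -0.074 0.038 z [0.1665 0.2102 0.2164]
[220 213  16   8  84] x [-0.0128 -0.0053  0.0001] y -0.171 -0.109 z [0.0494 0.0604 0.067 ]
[293 229  21   9 119] x [-0.0164 -0.0071 -0.0004] y 0.102 0.171 z [0.0509 0.0602 0.0667]
```

Emit:
carry_out(
  plan=[
    {"tx":0.2,"ty":0.03,"tz":0,"twist":0},
    {"tx":0.2,"ty":0.03,"tz":0,"twist":0},
    {"tx":0.2,"ty":0.03,"tz":0,"twist":0},
    {"tx":0,"ty":0,"tz":0,"twist":0},
    {"tx":0,"ty":0,"tz":0,"twist":0},
  ],
)

```text
t: 19.12
position: [0.5247, -0.2254, 0.0367]
orientation: [[-0.989, -0.144, -0.037], [-0.145, 0.988, 0.046], [0.03, 0.05, -0.998]]
wrist_force: [0.1, -0.1, 0.1]
width: 0.999
grasp_force: 0.0
```

```bash
python3 st.py; python3 pin.py s2
```

```text
19.125 tcp rest mm [-44.4   0.1  36.7] pin [-45.3  -0.8  55.4] F [ 0.07 -0.14  0.14] y axis yaw 98.26 zt [-0.037  0.046 -0.998] 0.9992800814249168 [ 42.  38. -28. 106.  22.  45. 101.]
[246 187  23   8 106] x [-0.0306  0.0335  0.0396] y -0.077 0.039 z [0.1664 0.2104 0.2148]
[218 217  16   8  83] x [0.0016 0.0088 0.0143] y -0.17 -0.111 z [0.0424 0.0522 0.059 ]
[292 233  20   9 117] x [-0.0017  0.0077  0.013 ] y 0.104 0.169 z [0.0426 0.0525 0.0591]
```

Emit:
carry_out(
  plan=[
    {"tx":-1,"ty":-0.14,"tz":0,"twist":0},
    {"tx":-2,"ty":-0.28,"tz":0,"twist":0},
    {"tx":-2,"ty":-0.28,"tz":0,"twist":0},
    {"tx":0,"ty":0,"tz":4,"twist":0},
    {"tx":0,"ty":0,"tz":6,"twist":0},
    {"tx":0,"ty":0,"tz":6,"twist":0},
    {"tx":0,"ty":0,"tz":6,"twist":0},
    {"tx":1,"ty":0.14,"tz":0,"twist":0},
    {"tx":4,"ty":0.57,"tz":0,"twist":0},
    {"tx":5,"ty":0.71,"tz":0,"twist":0},
    {"tx":5,"ty":0.71,"tz":0,"twist":0},
    {"tx":0.6,"ty":0.08,"tz":0,"twist":0},
  ],
  hand=-1,
)

```text
t: 20.68
position: [0.632, -0.2082, 0.2539]
orientation: [[-0.988, -0.146, -0.039], [-0.148, 0.988, 0.048], [0.032, 0.054, -0.998]]
wrist_force: [-0.4, -0.1, 0.0]
width: 0.002
grasp_force: 0.0
```

Emit:
carry_out(
  plan=[
    {"tx":0,"ty":0,"tz":0,"twist":0},
    {"tx":0,"ty":0,"tz":0,"twist":0},
  ],
)

```text
t: 20.92
position: [0.6292, -0.2111, 0.2564]
orientation: [[-0.989, -0.142, -0.038], [-0.144, 0.989, 0.045], [0.031, 0.05, -0.998]]
wrist_force: [0.6, 0.0, 0.2]
width: 0.006
grasp_force: 0.0
```

```bash
python3 st.py; python3 pin.py s3
```

```text
20.925 tcp rest mm [ 61.2  -0.5 256.4] pin [ 60.3  -1.4 275.1] F [0.57 0.   0.22] y axis yaw 98.2 zt [-0.038  0.045 -0.998] 0.006455521225294949 [ 39.  32. -34.  83.  16.  73. 102.]
[248 189  19   6  61] x [0.0304 0.0361 0.0407] y -0.029 0.034 z [0.2049 0.2095 0.2143]
[218 217  16   8  85] x [0.0015 0.0088 0.0145] y -0.172 -0.108 z [0.0432 0.0521 0.0597]
[292 233  20   9 116] x [-0.0011  0.0074  0.0129] y 0.104 0.168 z [0.0432 0.0525 0.0594]
```

View pics/s3c.png

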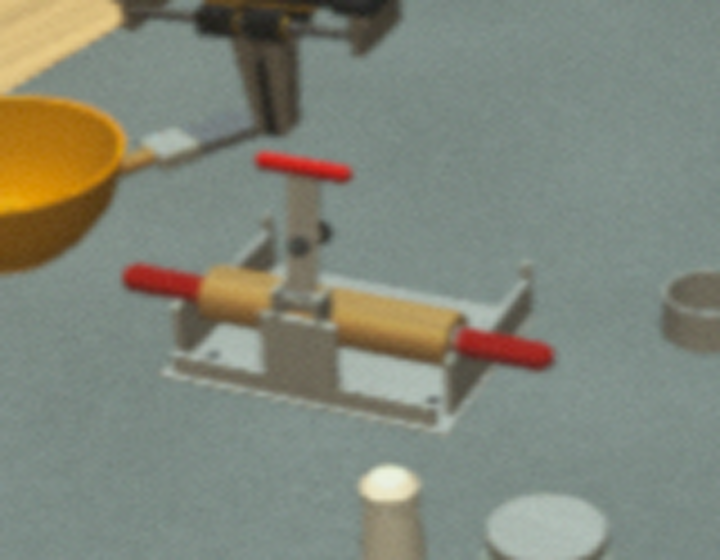

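The pin is seated level in both notches, handles at crop (165,280) and (505,348). The raised clip's bar is at crop (303,166), and the closed fingers hang behind it.

Emit:
carry_out(
  plan=[
    {"tx":0,"ty":0,"tz":-3,"twist":0},
    {"tx":0,"ty":0,"tz":-2.9,"twist":0},
    {"tx":-0.6,"ty":-0.08,"tz":0,"twist":0},
    {"tx":-0.6,"ty":-0.08,"tz":0,"twist":0},
    {"tx":-0.8,"ty":-0.11,"tz":-0.2,"twist":0},
    {"tx":-0.8,"ty":-0.11,"tz":-0.2,"twist":0},
    {"tx":-0.8,"ty":-0.11,"tz":-0.2,"twist":0},
    {"tx":-0.7,"ty":-0.1,"tz":-0.3,"twist":0},
    {"tx":-0.7,"ty":-0.1,"tz":-0.3,"twist":0},
    {"tx":-0.6,"ty":-0.09,"tz":-0.3,"twist":0},
    {"tx":0,"ty":0,"tz":0,"twist":0},
  ],
)

```text
t: 22.35
position: [0.5781, -0.2182, 0.1863]
orientation: [[-0.989, -0.144, -0.027], [-0.145, 0.988, 0.044], [0.021, 0.047, -0.999]]
wrist_force: [5.8, 0.6, 4.2]
width: 0.006
grasp_force: 2.6
```

```bash
python3 st.py; python3 pin.py s4
```

```text
22.35 tcp rest mm [  9.5  -0.2 186.3] pin [  8.4  -1.1 205. ] F [5.76 0.57 4.16] y axis yaw 98.29 zt [-0.027  0.044 -0.999] 0.005557791132015418 [ 43.  31. -34.  94.  17.  62. 103.]
[265 189   8   4  22] x [-0.0081 -0.0031  0.0035] y 0.013 0.034 z [0.1932 0.1963 0.2006]
[218 217  16   8  84] x [-0.0013  0.0079  0.0144] y -0.167 -0.109 z [0.0429 0.0525 0.0587]
[292 233  20   9 115] x [-0.001   0.0082  0.0147] y 0.104 0.17 z [0.044  0.0531 0.0599]
```

Emit:
carry_out(
  plan=[
    {"tx":-0.6,"ty":-0.08,"tz":-0.4,"twist":0},
    {"tx":-0.6,"ty":-0.08,"tz":-0.4,"twist":0},
    {"tx":-0.6,"ty":-0.08,"tz":-0.5,"twist":0},
    {"tx":-0.5,"ty":-0.07,"tz":-0.5,"twist":0},
    {"tx":0,"ty":0,"tz":0,"twist":0},
    {"tx":0.6,"ty":0.08,"tz":0,"twist":0},
    {"tx":0,"ty":0,"tz":2,"twist":0},
    {"tx":0,"ty":0,"tz":1.5,"twist":0},
    {"tx":0,"ty":0,"tz":0,"twist":0},
  ],
)

```text
t: 23.52
position: [0.5586, -0.2207, 0.2018]
orientation: [[-0.989, -0.144, -0.034], [-0.145, 0.988, 0.044], [0.027, 0.049, -0.998]]
wrist_force: [-0.9, 0.3, 0.6]
width: 0.003
grasp_force: 0.0
```

```bash
python3 st.py; python3 pin.py s5
```

```text
23.525 tcp rest mm [-10.1   0.  201.8] pin [-11.1  -0.9 220.5] F [-0.88  0.35  0.64] y axis yaw 98.26 zt [-0.034  0.044 -0.998] 0.003143254498683225 [ 45.  29. -35.  96.  16.  63. 104.]
[257 187  19   7  53] x [-0.0323 -0.0278 -0.0207] y -0.031 0.036 z [0.173  0.1781 0.1841]
[218 217  16   8  85] x [0.0006 0.0084 0.0145] y -0.17 -0.109 z [0.0428 0.0526 0.06  ]
[292 233  20   9 115] x [-0.0014  0.008   0.0144] y 0.103 0.169 z [0.0445 0.0523 0.0602]
```

Emit:
carry_out(
  plan=[
    {"tx":-1.2,"ty":-0.17,"tz":0,"twist":0},
    {"tx":-1.1,"ty":-0.16,"tz":0,"twist":0},
    {"tx":0,"ty":0,"tz":-1.9,"twist":0},
    {"tx":-0.2,"ty":-0.03,"tz":-0.4,"twist":0},
    {"tx":-0.3,"ty":-0.04,"tz":-0.5,"twist":0},
    {"tx":-0.3,"ty":-0.04,"tz":-0.5,"twist":0},
    {"tx":-0.3,"ty":-0.04,"tz":-0.5,"twist":0},
    {"tx":-0.3,"ty":-0.04,"tz":-0.5,"twist":0},
    {"tx":-0.3,"ty":-0.04,"tz":-0.5,"twist":0},
    {"tx":-0.3,"ty":-0.04,"tz":-0.5,"twist":0},
    {"tx":-0.2,"ty":-0.03,"tz":-0.4,"twist":0},
    {"tx":0,"ty":0,"tz":0,"twist":0},
  ],
)

```text
t: 25.08
position: [0.5102, -0.2281, 0.1419]
orientation: [[-0.989, -0.142, -0.042], [-0.144, 0.989, 0.045], [0.035, 0.05, -0.998]]
wrist_force: [-3.1, -0.8, 6.2]
width: 0.003
grasp_force: 2.6
```

```bash
python3 st.py; python3 pin.py s6
```

```text
25.075 tcp rest mm [-59.1  -0.4 141.9] pin [-59.9  -1.4 160.6] F [-3.09 -0.82  6.22] y axis yaw 98.17 zt [-0.042  0.045 -0.998] 0.0025404394004729497 [ 47.  29. -34. 104.  17.  55. 105.]
[261 195  19   6  40] x [-0.0569 -0.0524 -0.0492] y -0.031 0.035 z [0.1327 0.1381 0.1424]
[218 217  16   8  86] x [0.0002 0.008  0.0153] y -0.171 -0.109 z [0.0436 0.0528 0.0591]
[292 233  20   9 117] x [-0.0011  0.0072  0.0143] y 0.102 0.169 z [0.0439 0.0526 0.0596]
```

```bash
cat > av.py <<'E'
from h import *
from cell import observe,capture
F=[];P=[]
for i in range(6):
    s=observe(); F.append(s["wrist_force"]); P.append(s["position"]); capture("wrist")
a=np.radians(8.10); d=np.array([np.cos(a),np.sin(a)]); F=np.array(F); P=np.array(P); p=P.mean(0)
x=1e3*(p[:2]-[.5686,-.2193])@d; f=F.mean(0); print(s["t"],"x",x.round(1),"z",(1e3*p[2]).round(2),"+-",(1e3*P[:,2].std()).round(2),"Fz",f[2].round(2),"+-",F[:,2].std().round(2),"Fx",(f[:2]@d).round(2))
E
python3 av.py
```

```text
25.375 x -57.5 z 141.9 +- 0.08 Fz 2.93 +- 1.47 Fx -2.08
```

Emit:
carry_out(
  plan=[
    {"tx":-0.1,"ty":-0.02,"tz":-0.3,"twist":0},
    {"tx":-0.1,"ty":-0.02,"tz":-0.3,"twist":0},
    {"tx":0,"ty":0,"tz":0,"twist":0},
  ],
)

```text
t: 25.8
position: [0.511, -0.2267, 0.1371]
orientation: [[-0.989, -0.144, -0.037], [-0.146, 0.988, 0.046], [0.03, 0.051, -0.998]]
wrist_force: [-2.1, -0.1, 6.0]
width: 0.005
grasp_force: 3.2
```

```bash
python3 av.py
```

```text
26.05 x -58.1 z 137.11 +- 0.02 Fz 6.52 +- 0.4 Fx -2.27
```

Emit:
carry_out(
  plan=[
    {"tx":-0.05,"ty":0,"tz":-0.15,"twist":0},
    {"tx":0,"ty":0,"tz":0,"twist":0},
  ],
)

```text
t: 26.35
position: [0.5105, -0.2268, 0.1358]
orientation: [[-0.989, -0.144, -0.037], [-0.146, 0.988, 0.046], [0.03, 0.05, -0.998]]
wrist_force: [-2.2, 0.3, 7.9]
width: 0.004
grasp_force: 3.9
```

```bash
python3 av.py
```

```text
26.6 x -58.6 z 135.81 +- 0.01 Fz 7.68 +- 0.44 Fx -2.24
```

Emit:
carry_out(
  plan=[
    {"tx":-0.05,"ty":0,"tz":-0.15,"twist":0},
    {"tx":0,"ty":0,"tz":0,"twist":0},
  ],
)

```text
t: 26.9
position: [0.51, -0.2269, 0.1343]
orientation: [[-0.989, -0.144, -0.037], [-0.146, 0.988, 0.045], [0.03, 0.05, -0.998]]
wrist_force: [-2.8, 0.5, 7.6]
width: 0.006
grasp_force: 4.0
```

```bash
python3 av.py
```

```text
27.15 x -59.1 z 134.34 +- 0.01 Fz 7.99 +- 0.5 Fx -2.72
```

Emit:
carry_out(
  plan=[
    {"tx":-0.05,"ty":0,"tz":-0.15,"twist":0},
    {"tx":0,"ty":0,"tz":0,"twist":0},
  ],
)

```text
t: 27.45
position: [0.5094, -0.2269, 0.1328]
orientation: [[-0.989, -0.144, -0.037], [-0.145, 0.988, 0.045], [0.03, 0.05, -0.998]]
wrist_force: [-3.0, -1.0, 8.2]
width: 0.003
grasp_force: 3.9
```

```bash
python3 av.py
```

```text
27.7 x -59.6 z 132.83 +- 0.01 Fz 8.13 +- 0.34 Fx -2.59
```

Emit:
carry_out(
  plan=[
    {"tx":-0.05,"ty":0,"tz":-0.15,"twist":0},
    {"tx":0,"ty":0,"tz":0,"twist":0},
  ],
)

```text
t: 28.0
position: [0.5089, -0.227, 0.1313]
orientation: [[-0.989, -0.144, -0.037], [-0.145, 0.988, 0.045], [0.03, 0.05, -0.998]]
wrist_force: [-2.8, -0.9, 8.0]
width: 0.004
grasp_force: 3.9
```

```bash
python3 av.py
```

```text
28.25 x -60.2 z 131.3 +- 0.01 Fz 7.81 +- 0.35 Fx -2.66
```

Emit:
carry_out(
  plan=[
    {"tx":-0.05,"ty":0,"tz":-0.15,"twist":0},
    {"tx":-0.05,"ty":0,"tz":-0.15,"twist":0},
    {"tx":0,"ty":0,"tz":0,"twist":0},
  ],
)

```text
t: 28.68
position: [0.5079, -0.2271, 0.1283]
orientation: [[-0.989, -0.144, -0.037], [-0.145, 0.988, 0.045], [0.03, 0.05, -0.998]]
wrist_force: [-3.1, -1.3, 6.9]
width: 0.006
grasp_force: 3.8
```

```bash
python3 av.py
```

```text
28.925 x -61.2 z 128.28 +- 0.02 Fz 7.09 +- 0.42 Fx -2.96
```

Emit:
carry_out(
  plan=[
    {"tx":-0.03,"ty":0,"tz":-0.15,"twist":0},
    {"tx":-0.03,"ty":0,"tz":-0.15,"twist":0},
    {"tx":0,"ty":0,"tz":0,"twist":0},
  ],
)

```text
t: 29.35
position: [0.5071, -0.2272, 0.1252]
orientation: [[-0.989, -0.144, -0.037], [-0.145, 0.988, 0.045], [0.03, 0.05, -0.998]]
wrist_force: [-3.5, -0.8, 8.0]
width: 0.004
grasp_force: 4.0
```

```bash
python3 av.py
```

```text
29.6 x -62.0 z 125.25 +- 0.01 Fz 8.08 +- 0.55 Fx -3.42
```

Emit:
carry_out(
  plan=[
    {"tx":-0.03,"ty":0,"tz":-0.15,"twist":0},
    {"tx":0,"ty":0,"tz":0,"twist":0},
  ],
)

```text
t: 29.9
position: [0.5067, -0.2273, 0.1239]
orientation: [[-0.989, -0.144, -0.037], [-0.145, 0.988, 0.045], [0.031, 0.05, -0.998]]
wrist_force: [-3.3, -1.5, 10.1]
width: 0.006
grasp_force: 4.8
```

```bash
python3 av.py
```

```text
30.15 x -62.4 z 123.96 +- 0.01 Fz 9.76 +- 0.51 Fx -3.7
```

Emit:
carry_out(
  plan=[
    {"tx":-0.03,"ty":0,"tz":-0.15,"twist":0},
    {"tx":0,"ty":0,"tz":0,"twist":0},
  ],
)

```text
t: 30.45
position: [0.5064, -0.2273, 0.1227]
orientation: [[-0.989, -0.144, -0.037], [-0.145, 0.988, 0.045], [0.031, 0.05, -0.998]]
wrist_force: [-5.4, -0.0, 12.4]
width: 0.009
grasp_force: 5.7
```

```bash
python3 av.py
```

```text
30.7 x -62.7 z 122.7 +- 0.01 Fz 11.8 +- 0.76 Fx -4.7
```

Emit:
carry_out(
  plan=[
    {"tx":0,"ty":0,"tz":-0.06,"twist":0},
    {"tx":0,"ty":0,"tz":0,"twist":0},
  ],
)

```text
t: 31.0
position: [0.5064, -0.2273, 0.1223]
orientation: [[-0.989, -0.144, -0.038], [-0.145, 0.988, 0.044], [0.031, 0.049, -0.998]]
wrist_force: [-4.6, -0.6, 13.4]
width: 0.003
grasp_force: 6.5
```

```bash
python3 av.py
```

```text
31.25 x -62.7 z 122.32 +- 0.01 Fz 13.04 +- 0.38 Fx -5.04
```

Emit:
carry_out(
  plan=[
    {"tx":0,"ty":0,"tz":0.2,"twist":0},
    {"tx":0,"ty":0,"tz":0.5,"twist":0},
    {"tx":0,"ty":0,"tz":2,"twist":0},
    {"tx":0,"ty":0,"tz":4,"twist":0},
    {"tx":0,"ty":0,"tz":4,"twist":0},
    {"tx":0,"ty":0,"tz":0,"twist":0},
    {"tx":0,"ty":0,"tz":0,"twist":0},
  ],
)

```text
t: 32.17
position: [0.5062, -0.227, 0.2283]
orientation: [[-0.989, -0.144, -0.037], [-0.145, 0.988, 0.045], [0.03, 0.05, -0.998]]
wrist_force: [0.7, 0.1, -0.7]
width: 0.005
grasp_force: 0.0
```

```bash
python3 av.py; python3 pin.py s7
```

```text
32.425 x -63.1 z 227.42 +- 0.41 Fz -0.07 +- 0.5 Fx -0.11
[262 199  19   6  36] x [-0.0652 -0.0595 -0.0541] y -0.029 0.032 z [0.1137 0.119  0.124 ]
[218 217  16   8  84] x [0.0024 0.0078 0.0159] y -0.17 -0.111 z [0.0442 0.052  0.0606]
[292 233  20   9 117] x [-0.001   0.0071  0.0146] y 0.102 0.169 z [0.0442 0.0526 0.0601]
```

View pics/s7c.png

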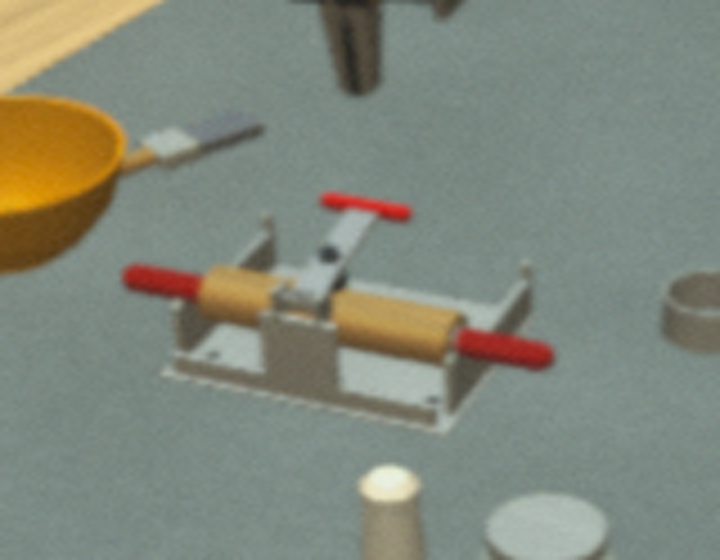

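The clip is down on the seated pin, with its bar at crop (366,208) and the foot at (335,283). The gripper is clear of it, so I'm handing in.

```bash
python3 -c "
from cell import sign_off; print(sign_off())"
```

```text
the job is handed in; nothing more can be done
None
```

The job is handed in: the pin was laid on the rails and rolled back into both notches, and the clip was pressed down by feel to about 10 N (estimated from the push at the bar) and let go; no verdict came back.

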